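# Shut a row of flip-top vials with one run of the fingertips

### The job

Shut the row of five blue-lidded flip-top vials before they go into the shaker: with the fingers closed together, run the fingertips lightly along the tops of the row, starting at the end where the first lid's hinge faces outwards, so that the lids fold over one after another towards the far end and all five lie fully shut; then move clear. Leave the orange lids open, do not lift, tip or shove the block, do not lean hard on the vials, and disturb nothing else.

Things in the scene. Friction and masses are not known exactly. Their poses are not given: they have to be found in the camera images.
- blue_block: Loose aluminium cooling block with a black foot, 58 x 186 mm (local x by y), 46 mm high, about 1.2 kg; origin at the centre of its underside, z up; any yaw. Along its y axis stands one row of five clear 25 mm wide flip-top sample vials at y = -68, -34, 0, 34, 68 mm, rims 62 mm above the bench, each with a hinged lid, blue outside, white inside.
- blue_row_start (a point): Centre of the top of the first blue lid (vial at the -y end) as it lies when shut, 65.5 mm above the bench. Fixed to the block, not to the lid. Each lid is a 25 mm disc, 3 mm thick, its hinge on the vial's -y side, 14.5 mm from the vial's centre, level with the shut lid's top; its thumb lip reaches 32 mm from the hinge. Open lids stand up to 32 mm above that.
- blue_row_end (a point): The same point for the fifth and last blue lid, at the +y end, 136 mm from blue_row_start. The direction from start to end (the block's +y) is that in which every blue lid folds shut. Fingertips that pass lower than the shut lids' tops catch on the hinges and shove the block.
- blue_lid1 (a joint): Hinge of blue lid 1 (1 at blue_row_start, 5 at blue_row_end): 0 rad is fully shut, 1.57 stands straight up, 2.0 is the stop, leaning back. Stiff hinge (about 3 mN m): the lid stays where it is left. Starts between 0.7 and 1.7.
- blue_lid2 (a joint): Hinge of blue lid 2 (1 at blue_row_start, 5 at blue_row_end): 0 rad is fully shut, 1.57 stands straight up, 2.0 is the stop, leaning back. Stiff hinge (about 3 mN m): the lid stays where it is left. Starts between 0.7 and 1.7.
- blue_lid3 (a joint): Hinge of blue lid 3 (1 at blue_row_start, 5 at blue_row_end): 0 rad is fully shut, 1.57 stands straight up, 2.0 is the stop, leaning back. Stiff hinge (about 3 mN m): the lid stays where it is left. Starts between 0.7 and 1.7.
- blue_lid4 (a joint): Hinge of blue lid 4 (1 at blue_row_start, 5 at blue_row_end): 0 rad is fully shut, 1.57 stands straight up, 2.0 is the stop, leaning back. Stiff hinge (about 3 mN m): the lid stays where it is left. Starts between 0.7 and 1.7.
- blue_lid5 (a joint): Hinge of blue lid 5 (1 at blue_row_start, 5 at blue_row_end): 0 rad is fully shut, 1.57 stands straight up, 2.0 is the stop, leaning back. Stiff hinge (about 3 mN m): the lid stays where it is left. Starts between 0.7 and 1.7.
- orange_block: A second cooling block of the same make and size with only three vials, with orange lids, all open (lids stand up to 98 mm above the bench): to be left alone. Origin at the centre of its underside; any yaw.
- orange_lip1 (a point): Tip of the thumb lip of orange lid 1; must stay where it is.
- orange_lip2 (a point): Tip of the thumb lip of orange lid 2; must stay where it is.
- orange_lip3 (a point): Tip of the thumb lip of orange lid 3; must stay where it is.
- vial: Small closed vial with a white cap, 23 mm wide and 45 mm tall, between the two blocks. Loose bystander; origin at the centre of its underside.
- reagent_bottle: Glass reagent bottle with a blue cap, 68 mm wide, 130 mm tall, behind the blocks. Loose bystander; origin at the centre of its underside.
- beaker: Small open glass beaker, 68 mm wide, 85 mm tall, at the left. Loose bystander; origin at the centre of its underside.
- tip_box: Blue pipette-tip box, 85 x 125 mm, 57 mm tall, behind the blocks at the left. Loose bystander; origin at the centre of its underside.
- timer: White bench timer lying flat, 66 x 66 mm, 18 mm tall, behind the blocks at the right. Loose bystander; origin at the centre of its underside.
- tube_tray: White tray with three lying conical tubes, 150 x 85 mm, 22 mm tall, at the right. Loose bystander; origin at the centre of its underside.
- tube_stand: Black 50 mm foot with an upright conical tube with an orange cap, 102 mm tall, at the far left. Loose bystander; origin at the centre of its underside.
Not all that is in view belongs to the job. Leave any purple or red look-alike of the blue_block alone.

How it is judged:
On the way, in this order (a step that is already met when the one before it is completed fails the run):
1. the first blue lid is folded down (under 0.4 rad) (value of joint blue_lid1 below 0.4 rad).
2. the second blue lid is folded down (under 0.4 rad) (value of joint blue_lid2 below 0.4 rad).
3. the third blue lid is folded down (under 0.4 rad) (value of joint blue_lid3 below 0.4 rad).
4. the fourth blue lid is folded down (under 0.4 rad) (value of joint blue_lid4 below 0.4 rad).
5. the fifth blue lid is folded down (under 0.4 rad) (value of joint blue_lid5 below 0.4 rad).
At the end, for the whole second after the job is handed in: All five blue lids are within 0.12 rad of fully shut (under 4 mm at the lip); the blue block stands flat and at rest within 30 mm of where it was; the orange block and its open lids are within 15 mm and the bystanders within 20 mm of where they were (value of joint each of blue_lid1, blue_lid2, blue_lid3, blue_lid4, blue_lid5 below 0.12 rad and distance of blue_block from where it was at the start of the episode below 0.03 m and angle between blue_block's own z axis and vertical below 0.05 rad and height (world z) of blue_block below 0.008 m and linear speed of blue_block below 0.01 m/s and distance of each of orange_lip1, orange_lip2, orange_lip3, orange_block from where it was at the start of the episode below 0.015 m and distance of each of vial, reagent_bottle, beaker, tip_box, timer, tube_tray, tube_stand from where it was at the start of the episode below 0.02 m); the robot touches nothing.
It fails at once if the blue block is lifted or tipped (height (world z) of blue_block above 0.01 m or angle between blue_block's own z axis and vertical above 0.12 rad).
It fails at once if the blue block is shoved more than 30 mm (distance of blue_block from where it was at the start of the episode above 0.03 m).
It fails at once if the fingers lean on the vials or the block with more than 40 N (contact force between the fingers and blue_block above 40 N).
It fails at once if the orange block or one of its open lids is moved more than 15 mm (distance of any of orange_lip1, orange_lip2, orange_lip3, orange_block from where it was at the start of the episode above 0.015 m).
It fails at once if a bystander is moved more than 20 mm (distance of any of vial, reagent_bottle, beaker, tip_box, timer, tube_tray, tube_stand from where it was at the start of the episode above 0.02 m).
It also fails if it takes over 48 s, if anything falls off the work surface, if the arm or the gripper's body presses on something with over 40 N, if the wrist force passes 120 N, or if a joint passes its speed limit or range.

### The arm

A 6-joint arm with a two-finger parallel gripper is mounted at the origin on the work surface. World frame = base frame: x ahead of the robot, y to its left, z up, the work surface at z = 0. Lengths are in m, angles in rad, forces in N, time in s.
With the tool pointing down it reaches from about 0.375 to 0.9 m from the base axis. Payload 3.1 kg.
Tool frame: the origin (TCP) lies on the centre line of the jaws, within the pads' length; the fingertips stand 11 mm ahead of it and the grasp point (between the pads) lies 8 mm behind it; x points along the fingers, y is the direction in which the jaws open and shut, and the axes are right-handed (so a half turn about x gives the same grasp; the last joint's range is limited). The gripper opens to 87 mm and grips with 3 to 60 N. Pads are 19 mm wide; open, the fingers measure 117 mm over their backs; the gripper's body (75 mm by 190 mm) begins 51 mm behind the grasp point.
Start: joints at [-1.319, 0.527, 1.433, -0, 1.181, -0.178], TCP at [0.26, -0.568, 0.201] pointing down, gripper open.
Joint ranges: [-3.08, 3.08], [-0.75, 2.2], [0.22, 2.44], [-1.43, 4.57], [0, 2.65], [-2.85, 2.85]. Speed limits (rad/s): [2.79, 2.79, 3.14, 3.14, 3.14, 3.14].

### API

Orientations are given as a unit quaternion [x, y, z, w].
In Python, from rig import robot, camera, camera_info gives the robot as it stands.
- The arm moves only by the shell command python3 -m inch 'ROWS' [FORCE]. ROWS is JSON, a list that holds one entry, the list of rows, each a list of 5 numbers: the shift along the tool's x, y, z in cm, then the turn about the tool's x in rad, then the opening, from 0 (shut) to 1 (fully open). A call has 1 to 8 rows; each row shifts and turns the pose as measured when the row begins, along the tool's axes as they then stand; what a row does not reach is not made up. A row lasts 1/12 s, in which the tool goes at most 41.7 mm and 7.16 degrees, less where a joint would pass 70% of its speed; a pose out of reach is approached as far as the arm can. A call with a gripper value outside its range is refused whole. The fingers move at their own pace and stop on an object; FORCE is the grip in N (left out, the last holds). Time passes only in rows, so rows that do not move let the fingers close. It gives the time, the measured TCP pose, the force and the opening at its end, in the units of the state.
- robot.get_obs(): the state, without advancing time (a new reading comes with each control period).
- camera(name): name is "scene" or "side" or "wrist"; returns the picture (400x640x3 uint8, red, green, blue); there is no depth.
- camera_info(name): a dict with "camera_matrix" (3x3 intrinsics, pixels), "rvec" (rotation vector, rad) and "tvec" (3), from world to camera coordinates, as OpenCV has them. Camera axes: x right, y down, z forward; pixel columns grow to the right and rows downward; lengths in m; the calibration is good to about 2 mm. A picture is of the moment at which its call begins: read the wrist's pose just before it. camera_info takes no time and is no camera call; for the wrist camera it gives the pose at the moment of the call.
- robot.hand_in(): hands the job in, once; it reports no verdict.
The state is a dict: "time": time; "q": joint angles; "joint_velocities": joint speeds; "joint_torque": joint torques, N m; "position": TCP position; "tool_rot": TCP orientation; "ft_force": force on the tool from outside, world axes, zero at the start; "moment": the same for the moment, N m; "grip_width": finger opening in m.
Only numpy, scipy, OpenCV 4.12 (cv2) and the standard library are available. Lean on these libraries where they do the work, as an engineer would, in place of code of your own. Each camera call takes 0.05 s, during which the arm holds its last target. There are 200 camera calls.

## Working session

There is one attempt and no reset: what is moved stays moved. The work goes in short steps, Python scripts to look and compute and a shell command to move; the robot and the scene stay as the last step left them, time stands still between calls to the robot, and variables do not carry over. Pictures are saved under pics/ and viewed, about 8 in all and at most 12, crops included, and the job is handed in when it is done.

```bash
mkdir -p pics; python3 - <<'E'
from rig import robot,camera,camera_info
import cv2
for n in ("scene","side"):
    cv2.imwrite(f"pics/{n}0.png",cv2.cvtColor(camera(n),cv2.COLOR_RGB2BGR)); i=camera_info(n); print(n,i)
print(robot.get_obs())
E
```

```text
scene {'camera_matrix': array([[377.0011998,   0.       , 324.0645175],
       [  0.       , 377.0011998, 200.0485631],
       [  0.       ,   0.       ,   1.       ]]), 'rvec': array([ 1.31281844,  2.35852738, -0.80073502]), 'tvec': array([ 0.25652591, -0.33961493,  1.6076759 ])}
side {'camera_matrix': array([[417.25643094,   0.        , 316.76020858],
       [  0.        , 417.25643094, 202.66803258],
       [  0.        ,   0.        ,   1.        ]]), 'rvec': array([ 0.76323257, -2.52420358,  1.16783607]), 'tvec': array([0.51345088, 0.24081288, 1.00786319])}
{'time': 0.1, 'q': array([-1.31950503e+00,  5.28368493e-01,  1.43376043e+00, -2.91394710e-05,
        1.18140729e+00, -1.78509632e-01]), 'joint_velocities': array([-0.00165611, -0.00100951, -0.00356545, -0.00145172, -0.00102491,
        0.00053217]), 'joint_torque': array([ 7.14784528e-04, -4.40984809e+01, -1.77151072e+01,  6.34855963e-02,
        5.33721037e-02, -4.68490680e-05]), 'position': array([ 0.26026839, -0.56746406,  0.2002768 ]), 'tool_rot': array([-0.69080596, -0.15148076,  0.690875  , -0.15010806]), 'ft_force': array([-0.5738926 ,  0.19817344, -0.54695929]), 'moment': array([-0.02841872, -0.03966566,  0.05091698]), 'grip_width': 0.08696249518132779}
```

View pics/scene0.png

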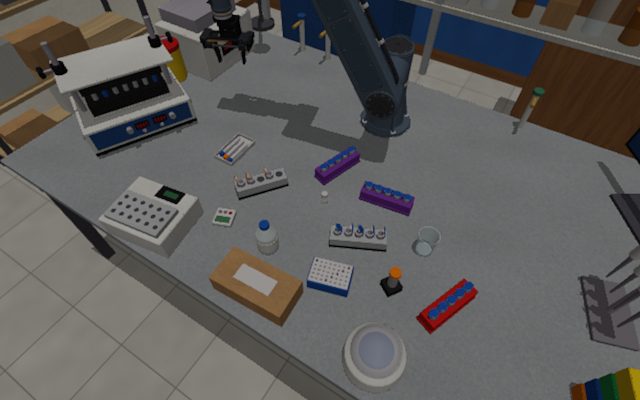

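View pics/side0.png

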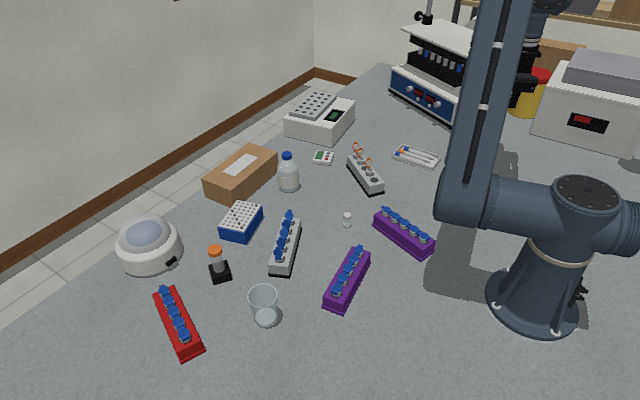

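The blue block is at about (358,237) in scene and (285,245) in side. Next I'll enlarge both.

```bash
python3 - <<'E'
import cv2,numpy as np
a=cv2.imread("pics/scene0.png")[210:260,315:405]; b=cv2.imread("pics/side0.png")[200:285,255:315]
a=cv2.resize(a,None,fx=8,fy=8,interpolation=cv2.INTER_CUBIC); cv2.imwrite("pics/c1.png",a)
cv2.imwrite("pics/c2.png",cv2.resize(b,None,fx=7,fy=7,interpolation=cv2.INTER_CUBIC))
E
```

```text
(no output)
```

View pics/c1.png

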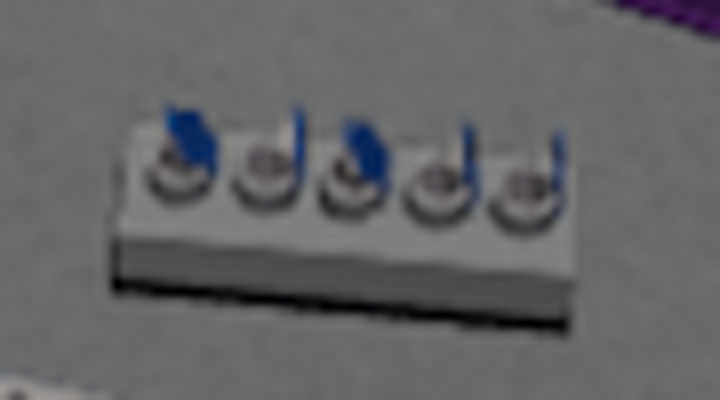

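View pics/c2.png

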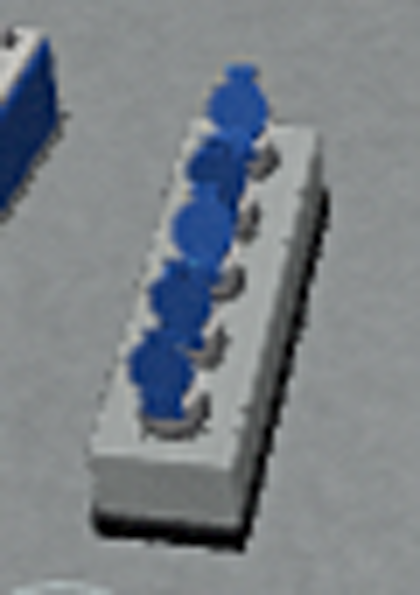

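Crop 1: hinges are on the right (beaker side), so the row starts there and folds to the left (world −y). I'll fit the pose from the top-face and foot corners in both views.

```bash
cat > h.py <<'E'
import numpy as np,cv2
from rig import camera,camera_info,robot
def proj(n,P,ci=None):
    c=ci or camera_info(n); return cv2.projectPoints(np.array(P,float),c['rvec'],c['tvec'],c['camera_matrix'],None)[0][:,0]
def W(p,L):
    x,y,t=p; c,s=np.cos(t),np.sin(t); L=np.array(L,float)
    return np.c_[x+c*L[:,0]-s*L[:,1],y+s*L[:,0]+c*L[:,1],L[:,2]]
E
python3 - <<'E'
from h import *
from scipy.optimize import least_squares
# local +y: scene image left ; local +x : toward robot side or away?  +y=world -y -> +x = world -x (robot side = image top in scene)
X,Y=.029,.093
L=[[X,Y,.046],[-X,Y,.046],[-X,-Y,.046],[X,-Y,.046],[-X,Y,0],[-X,-Y,0]]
s=np.array([(140,122),(122,237),(577,277),(578,150),(115,293),(568,333)])/8+[315,210]
# side camera: near end = start (-y); image right = robot side = +x
L2=[[-X,-Y,.046],[X,-Y,.046],[-X,Y,.046],[X,Y,.046],[-X,-Y,0],[X,-Y,0]]
d=np.array([(95,455),(240,468),(195,122),(322,130),(95,535),(243,548)])/7+[255,200]
f=lambda p:np.r_[(proj("scene",W(p,L))-s),(proj("side",W(p,L2))-d)].ravel()
r=least_squares(f,[.7,.0,np.pi],loss='soft_l1'); print(r.x,np.round(r.fun.reshape(-1,2),2).tolist())
p=r.x
print("start,end",W(p,[[0,-.068,.0655],[0,.068,.0655]]))
np.save("p.npy",p)
E
```

```text
[0.59146893 0.19091385 3.60051057] [[-2.34, -1.13], [-1.61, -0.31], [0.84, -0.29], [0.52, 0.13], [-1.01, 0.22], [-0.09, 0.15], [-1.78, 0.42], [0.24, 0.73], [-1.42, -1.25], [0.54, -0.75], [-0.19, 0.89], [0.78, 1.21]]
start,end [[0.56134641 0.25187805 0.0655    ]
 [0.62159145 0.12994965 0.0655    ]]
```

```bash
cat >> h.py <<'E'
from scipy.spatial.transform import Rotation as R
def todo(target,dirn=None):
    o=robot.get_obs(); M=R.from_quat(o['tool_rot']).as_matrix()
    print('t',o['time'],'pos',o['position'].round(4),'F',o['ft_force'].round(1),'w',o['grip_width'])
    print('shift cm',(M.T@(np.array(target)-o['position'])*100).round(2)); print(M.round(3))
    if dirn is not None:
        d=M.T@np.array([*dirn,0]); a=np.arctan2(d[2],d[1]); print('turn for tool y||dir',a,'or',(a+2*np.pi)%(2*np.pi)-np.pi,'q6',o['q'][5])
E
python3 - <<'E'
from h import *
p=np.load("p.npy"); e=W(p,[[0,-.068,0],[0,.068,0]]); u=e[1]-e[0]
todo([.56,.17,.27],u[:2])   # look-down place
c=camera_info("wrist"); Rm=cv2.Rodrigues(c['rvec'])[0]; print("cam pos",-Rm.T@c['tvec'],"fwd",Rm[2],c['camera_matrix'])
E
```

```text
t 0.1 pos [ 0.2603 -0.5675  0.2003] F [-0.6  0.2 -0.5] w 0.08696249518132779
shift cm [ -6.85 -54.56 -57.98]
[[-0.001  0.417 -0.909]
 [ 0.002 -0.909 -0.417]
 [-1.    -0.002 -0.   ]]
turn for tool y||dir -0.029106248909399463 or 3.1124864046803937 q6 -0.17850963169095768
cam pos [ 0.33175367 -0.53514698  0.38344023] fwd [-0.25780354 -0.1160502  -0.95920263] [[355.82303192   0.         324.23955868]
 [  0.         355.82303192 203.57770123]
 [  0.           0.           1.        ]]
```

```bash
python3 -m inch '[[[-3,0,0,0,0],[-3,0,0,0,0],[0,-2.7,-2.9,0,0],[0,-2.7,-2.9,0,0],[0,-2.7,-2.9,0,0],[0,-2.7,-2.9,0,0],[0,-2.7,-2.9,0,0],[0,-2.7,-2.9,0,0]]]' 10; python3 -m inch '[[[0,-2.7,-2.9,0,0],[0,-2.7,-2.9,0,0],[0,-2.7,-2.9,0,0],[0,-2.7,-2.9,0,0],[0,-2.7,-2.9,0,0],[0,-2.7,-2.9,0,0],[0,-2.7,-2.9,0,0],[0,-2.7,-2.9,0,0]]]'; python3 - <<'E'
from h import *
p=np.load("p.npy"); e=W(p,[[0,-.068,0],[0,.068,0]]); u=e[1]-e[0]
todo([.56,.17,.27],u[:2])
E
```

```text
time: 0.77
position: [0.3504, -0.3479, 0.2586]
tool_rot: [-0.691, -0.147, 0.692, -0.145]
ft_force: [0.6, 0.6, -0.3]
grip_width: 0.0417
time: 1.43
position: [0.4764, -0.0399, 0.2582]
tool_rot: [-0.691, -0.147, 0.693, -0.142]
ft_force: [1.0, -0.4, -0.4]
grip_width: 0.0009
t 1.4333 pos [ 0.4764 -0.0399  0.2582] F [ 1.  -0.4 -0.4] w 0.000858204673074734
shift cm [ -1.09 -15.9  -16.07]
[[-0.005  0.4   -0.916]
 [ 0.006 -0.916 -0.401]
 [-1.    -0.008  0.002]]
turn for tool y||dir -0.046855517871431746 or 3.0947371357183613 q6 0.8358116669138064
```

```bash
python3 -m inch '[[[0,-2.7,-2.7,-0.01,0],[0,-2.7,-2.7,-0.01,0],[0,-2.7,-2.7,-0.01,0],[0,-2.7,-2.7,-0.01,0],[0,-2.7,-2.7,-0.01,0],[0,-2.7,-2.7,0,0],[0,0,0,0,0],[0,0,0,0,0]]]'; python3 - <<'E'
from h import *
p=np.load("p.npy"); e=W(p,[[0,-.068,0],[0,.068,0]]); u=e[1]-e[0]
todo([.56,.17,.27],u[:2])
c=camera_info("wrist"); im=cv2.cvtColor(camera("wrist"),cv2.COLOR_RGB2BGR); cv2.imwrite("pics/w1.png",im)
X,Y=.029,.093
print(proj("wrist",W(p,[[X,Y,.046],[-X,Y,.046],[-X,-Y,.046],[X,-Y,.046],[-X,Y,0],[-X,-Y,0]]),c).round(1).tolist())
np.save("c1.npy",c,allow_pickle=True)
E
```

```text
time: 2.1
position: [0.5556, 0.1963, 0.256]
tool_rot: [-0.685, -0.17, 0.689, -0.163]
ft_force: [-1.2, 0.4, -0.7]
grip_width: 0.0008
t 2.1 pos [0.5556 0.1963 0.256 ] F [-1.2  0.4 -0.7] w 0.0007516409641051254
shift cm [-1.42  2.52  0.82]
[[-0.008  0.458 -0.889]
 [ 0.008 -0.889 -0.458]
 [-1.    -0.011  0.003]]
turn for tool y||dir 0.016682574806741214 or -3.124910078783052 q6 1.2369465250045928
[[427.8, 172.3], [433.3, 119.1], [260.1, 115.9], [261.9, 169.0], [422.5, 116.9], [267.2, 113.9]]
```

View pics/w1.png

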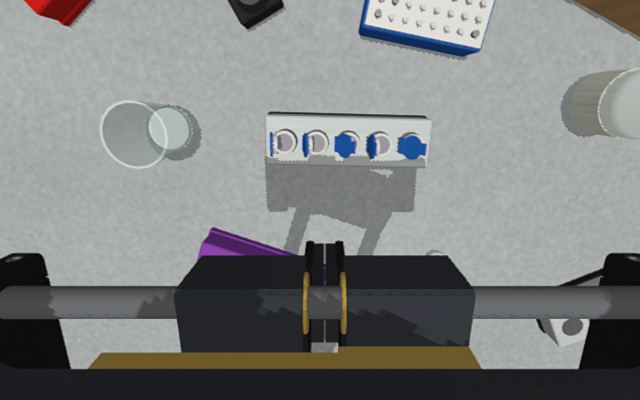

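Wrist view: block top from (267,115) to (431,167), vials 1–5 left to right, with hinges on the left, as expected. I'll take one enlarged crop to fit against the vial rims.

```bash
python3 - <<'E'
import cv2
b=cv2.imread("pics/w1.png")[105:175,255:445]
cv2.imwrite("pics/w1c.png",cv2.resize(b,None,fx=4,fy=4,interpolation=cv2.INTER_CUBIC))
E
```

```text
(no output)
```

View pics/w1c.png

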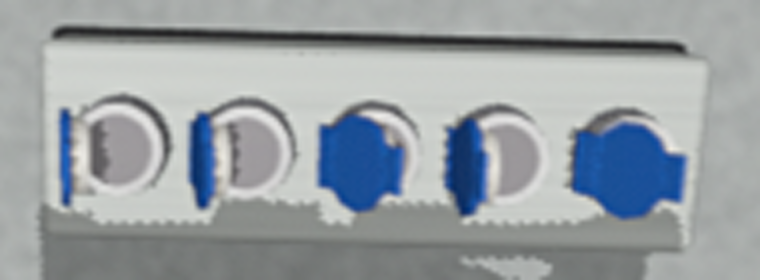

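```bash
python3 - <<'E'
from h import *
from scipy.optimize import least_squares
c=np.load("c1.npy",allow_pickle=True).item()
L=[[0,y,.062] for y in (-.068,-.034,.034,.068)]
m=np.array([(123,146),(248,150),(503,155),(628,158)])/4+[255,105]
r=least_squares(lambda p:(proj("w",W(p,L),c)-m).ravel(),np.load("p.npy")); p=r.x
print(p,r.fun.round(2)); np.save("p2.npy",p)
e=W(p,[[0,-.068,0],[0,.068,0]]); u=(e[1]-e[0])/.136; print(e,u)
pre=e[0]-.048*u; pre[2]=.17; print("end",e[1]+.05*u)
todo(pre,u[:2])
E
```

```text
[0.5958556  0.19029598 3.59645046] [-1.54  0.1  -0.49 -0.15  0.44  0.11  1.57  0.12]
[[0.56598085 0.25138198 0.        ]
 [0.62573035 0.12920998 0.        ]] [ 0.43933458 -0.89832351  0.        ]
end [0.64769708 0.0842938  0.        ]
t 2.15 pos [0.5555 0.1962 0.256 ] F [0.1 0.  0.1] w 0.0003873954874058852
shift cm [ 8.7  -9.12 -3.56]
[[-0.008  0.457 -0.889]
 [ 0.01  -0.889 -0.457]
 [-1.    -0.012  0.002]]
turn for tool y||dir 0.019774118318573595 or -3.1218185352712196 q6 1.236851086011651
```

```bash
python3 -m inch '[[[0,-3,-1.2,0.007,0],[0,-3,-1.2,0.007,0],[0,-3,-1.2,0.007,0],[3,0,0,0,0],[3,0,0,0,0],[2.7,0,0,0,0],[0,0,0,0,0],[0,0,0,0,0]]]'; python3 - <<'E'
from h import *
p=np.load("p2.npy"); 
e=W(p,[[0,-.068,0],[0,.068,0]]); u=(e[1]-e[0])/.136
pre=e[0]-.048*u; pre[2]=.0795
todo(pre,u[:2])
c=camera_info("wrist"); cv2.imwrite("pics/w2.png",cv2.cvtColor(camera("wrist"),cv2.COLOR_RGB2BGR))
print(proj("w",np.r_[e+[0,0,.0655],W(p,[[0,y,.062] for y in(-.068,-.034,.034)])],c).round(0).tolist()); np.save("c2.npy",c,allow_pickle=True)
E
```

```text
time: 2.82
position: [0.5473, 0.2861, 0.1687]
tool_rot: [-0.688, -0.157, 0.692, -0.151]
ft_force: [0.5, 0.2, 1.4]
grip_width: 0.0005
t 2.8167 pos [0.5473 0.2861 0.1687] F [0.5 0.2 1.4] w 0.0004632319841646659
shift cm [ 8.93 -0.78 -0.16]
[[-0.007  0.424 -0.905]
 [ 0.007 -0.905 -0.424]
 [-1.    -0.009  0.003]]
turn for tool y||dir -0.01651543682026403 or 3.1250772167695287 q6 1.4243321966109357
[[373.0, 194.0], [538.0, 192.0], [372.0, 193.0], [413.0, 192.0], [494.0, 191.0]]
```

View pics/w2.png

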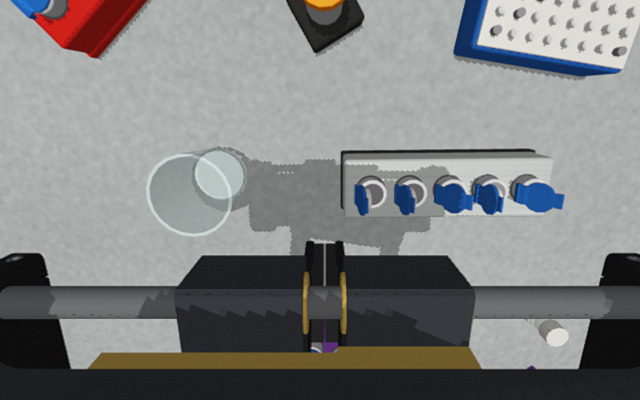

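```bash
python3 - <<'E'
from h import *
from scipy.optimize import least_squares
c1=np.load("c1.npy",allow_pickle=True).item();c2=np.load("c2.npy",allow_pickle=True).item()
m1=np.array([(123,146),(248,150),(503,155),(628,158)])/4+[255,105]
m2=np.array([(371,191),(410,191),(490,190),(529,190)],float)
L=np.array([[0,y,.062] for y in (-.068,-.034,.034,.068)])
for mode in "none","dz","f":
    def f(q):
        P=W(q[:3],L); o=[]
        if mode=="dz":P[:,2]+=q[3]
        for c,m in((c1,m1),(c2,m2)):
            d=dict(c)
            if mode=="f": K=c['camera_matrix'].copy();K[0,0]*=1+q[3];K[1,1]*=1+q[3];d['camera_matrix']=K
            o.append((proj("w",P,d)-m).ravel())
        return np.concatenate(o)
    r=least_squares(f,[*np.load("p2.npy"),0],x_scale=[.1,.1,.1,.01]); print(mode,r.x.round(4),r.cost,W(r.x,[[0,-.068,0],[0,.068,0]])[:,:2].round(4).tolist())
E
```

```text
Traceback (most recent call last):
  File "h.py", line 6, in W
    x,y,t=p; c,s=np.cos(t),np.sin(t); L=np.array(L,float)
    ^^^^^
ValueError: too many values to unpack (expected 3)
```

```bash
sed -i 's/x,y,t=p;/x,y,t=p[:3];/' h.py; python3 - <<'E'
from h import *
from scipy.optimize import least_squares
c1=np.load("c1.npy",allow_pickle=True).item();c2=np.load("c2.npy",allow_pickle=True).item()
m1=np.array([(123,146),(248,150),(503,155),(628,158)])/4+[255,105]
m2=np.array([(371,191),(410,191),(490,190),(529,190)],float)
L=np.array([[0,y,.062] for y in (-.068,-.034,.034,.068)])
for mode in "none","dz","f":
    def f(q):
        P=W(q[:3],L); o=[]
        if mode=="dz":P[:,2]+=q[3]
        for c,m in((c1,m1),(c2,m2)):
            d=dict(c)
            if mode=="f": K=c['camera_matrix'].copy();K[0,0]*=1+q[3];K[1,1]*=1+q[3];d['camera_matrix']=K
            o.append((proj("w",P,d)-m).ravel())
        return np.concatenate(o)
    r=least_squares(f,[*np.load("p2.npy"),0],x_scale=[.1,.1,.1,.01]); print(mode,r.x.round(4),r.cost,W(r.x,[[0,-.068,0],[0,.068,0]])[:,:2].round(4).tolist())
E
```

```text
none [0.5956 0.1923 3.5914 0.    ] 22.183411797776767 [[0.566, 0.2535], [0.6252, 0.131]]
dz [ 0.595   0.1895  3.5937 -0.0095] 0.7095255782424142 [[0.5653, 0.2506], [0.6247, 0.1283]]
f [ 0.5976  0.1908  3.5936 -0.03  ] 1.3258622432293001 [[0.5679, 0.252], [0.6273, 0.1296]]
```

Both wrist views agree on the row's position, but they put its height about 9 mm lower than nominal, possibly a calibration error. I'll fold lid 1 at nominal height + 3 mm, then touch down lightly on it to measure the height.

```bash
python3 -m inch '[[[2.5,-0.4,-0.1,-0.01,0],[2.5,-0.4,-0.1,-0.006,0],[2,0,0,0,0],[1.4,0,0,0,0],[0.4,0,0,0,0],[0,0,0,0,0],[0,0,0,0,0]]]'; python3 - <<'E'
from h import *
e=W([.5955,.1900,3.5936],[[0,-.068,0],[0,.068,0]]); u=(e[1]-e[0])/.136
pre=e[0]-.004*u; pre[2]=.0795
todo(pre,u[:2])
E
```

```text
time: 3.45
position: [0.5567, 0.2919, 0.0922]
tool_rot: [0.696, 0.16, -0.683, 0.153]
ft_force: [0.0, -0.8, 0.7]
grip_width: 0.0004
t 3.45 pos [0.5567 0.2919 0.0922] F [ 0.  -0.8  0.7] w 0.00042864616821115494
shift cm [1.23 3.67 0.96]
[[ 0.016  0.432 -0.902]
 [ 0.013 -0.902 -0.432]
 [-1.    -0.005 -0.02 ]]
turn for tool y||dir -0.005617352698529289 or 3.135975300891264 q6 1.4197547224139249
```

```bash
python3 -m inch '[[[0.7,0,0.5,0,0],[0.5,0,0.4,0,0],[0.2,0,0.1,0,0],[0,0,0,0,0],[0,0,0,0,0]]]'; python3 - <<'E'
from h import *
e=W([.5955,.1900,3.5936],[[0,-.068,0],[0,.068,0]]); u=(e[1]-e[0])/.136
pre=e[0]-.004*u; pre[2]=.0795
todo(pre,u[:2])
E
```

```text
time: 3.87
position: [0.5504, 0.2875, 0.0822]
tool_rot: [0.699, 0.16, -0.68, 0.153]
ft_force: [1.0, 0.8, 0.2]
grip_width: 0.0007
t 3.8667 pos [0.5504 0.2875 0.0822] F [1.  0.8 0.2] w 0.0006945141793280528
shift cm [0.25 3.54 0.19]
[[ 0.025  0.431 -0.902]
 [ 0.016 -0.902 -0.431]
 [-1.    -0.004 -0.029]]
turn for tool y||dir -0.006636808607381014 or 3.1349558449824118 q6 1.4165268573856835
```

```bash
python3 -m inch '[[[0.2,0.7,0.1,0,0],[0.1,0.7,0.1,0,0],[0,0.7,0,0,0],[0,0.7,0,0,0],[0,0.6,0,0,0],[0,0.4,0,0,0],[0,0,0,0,0],[0,0,0,0,0]]]'; python3 - <<'E'
from h import *
e=W([.5955,.1900,3.5936],[[0,-.068,0],[0,.068,0]]); u=(e[1]-e[0])/.136
pre=e[0]-.004*u; pre[2]=.0775
todo(pre,u[:2])
b=camera("side")[190:290,240:330]; cv2.imwrite("pics/s2.png",cv2.resize(cv2.cvtColor(b,cv2.COLOR_RGB2BGR),None,fx=6,fy=6,interpolation=cv2.INTER_CUBIC))
E
```

```text
time: 4.53
position: [0.5681, 0.2478, 0.0792]
tool_rot: [0.7, 0.159, -0.679, 0.152]
ft_force: [-1.5, 0.1, 0.9]
grip_width: 0.0004
t 4.5333 pos [0.5681 0.2478 0.0792] F [-1.5  0.1  0.9] w 0.00039699866083421696
shift cm [ 0.17 -0.8   0.07]
[[ 0.027  0.43  -0.903]
 [ 0.016 -0.903 -0.43 ]
 [-1.    -0.003 -0.031]]
turn for tool y||dir -0.007793924570711696 or 3.133798729019081 q6 1.3448474589071806
```

View pics/s2.png

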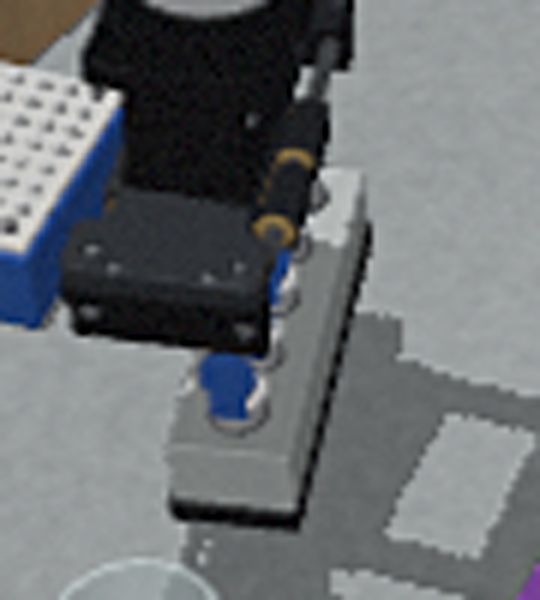

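The gripper hides most of lid 1, but it is visibly not flat yet. I'll back up 8 mm and lower in small steps while watching the force.

```bash
python3 -m inch '[[[0,-0.6,0,0,0],[0,-0.3,0,0,0],[0,0,0,0,0],[0,0,0,0,0]]]'; for i in 1 2; do python3 -m inch '[[[0.15,0,0,0,0],[0,0,0,0,0],[0,0,0,0,0]]]'; done
```

```text
time: 4.92
position: [0.5632, 0.2577, 0.0792]
tool_rot: [0.7, 0.16, -0.679, 0.153]
ft_force: [-0.3, -0.4, -0.5]
grip_width: 0.0005
time: 5.17
position: [0.5628, 0.2587, 0.0776]
tool_rot: [0.7, 0.16, -0.679, 0.153]
ft_force: [-0.8, 0.2, 0.3]
grip_width: 0.0003
time: 5.42
position: [0.563, 0.2588, 0.0761]
tool_rot: [0.7, 0.16, -0.679, 0.153]
ft_force: [-1.2, -0.1, 0.1]
grip_width: 0.0007
```

```bash
for i in 1 2 3; do python3 -m inch '[[[0.1,0,0,0,0],[0,0,0,0,0],[0,0,0,0,0]]]' | grep -E "posi|ft_"; done
```

```text
position: [0.5634, 0.2582, 0.0759]
ft_force: [-1.0, 0.7, 0.4]
position: [0.5636, 0.2576, 0.0756]
ft_force: [-0.4, -0.5, 1.9]
position: [0.5642, 0.2573, 0.0751]
ft_force: [-1.3, -1.6, 3.1]
```

Contact began at TCP z≈0.0757, which matches the nominal height, so the wrist camera's scale was what was off. I'll raise about 1.3 mm and sweep at ≈0.077.

```bash
python3 -m inch '[[[-0.13,0,0,0,0],[0,0,0,0,0],[0,0,0,0,0],[0,0.5,0,0,0],[0,0.6,0,0,0],[0,0.6,0,0,0],[0,0.6,0,0,0],[0,0,0,0,0]]]'; python3 - <<'E'
from h import *
e=W([.5955,.1900,3.5936],[[0,-.068,0],[0,.068,0]]); u=(e[1]-e[0])/.136
f=e[1]+.045*u; f[2]=.077
todo(f,u[:2])
E
```

```text
time: 6.83
position: [0.5743, 0.2354, 0.0742]
tool_rot: [0.7, 0.16, -0.679, 0.154]
ft_force: [-0.4, -0.0, -1.1]
grip_width: 0.0003
t 6.8333 pos [0.5743 0.2354 0.0742] F [-0.4 -0.  -1.1] w 0.0003376930172768433
shift cm [-3.200e-01  1.631e+01 -1.000e-02]
[[ 0.027  0.433 -0.901]
 [ 0.016 -0.902 -0.432]
 [-1.    -0.002 -0.031]]
turn for tool y||dir -0.004545761745651325 or 3.1370468918441414 q6 1.319142958818133
```

```bash
python3 -m inch '[[[-0.4,0,0,0,0],[0,0,0,0,0],[0,0,0,0,0],[0,0,0,0,0]]]'; python3 - <<'E'
from h import *
c=camera_info("wrist"); im=camera("wrist"); 
a=cv2.cvtColor(im,cv2.COLOR_RGB2BGR)[150:330,220:480]
s=cv2.cvtColor(camera("scene"),cv2.COLOR_RGB2BGR)[195:265,300:405]
a=cv2.resize(a,(780,540)); s=cv2.resize(s,None,fx=5,fy=5,interpolation=cv2.INTER_CUBIC)
cv2.imwrite("pics/w3.png",a); cv2.imwrite("pics/s3.png",s)
e=W([.5955,.1900,3.5936],[[0,-.0825,.0655],[0,-.0505,.0655],[0,-.0485,.0655]]); print((proj("w",e,c)-[220,150])*3)
E
```

```text
time: 7.17
position: [0.5746, 0.2342, 0.0786]
tool_rot: [0.7, 0.159, -0.679, 0.153]
ft_force: [0.0, -0.8, -0.0]
grip_width: 0.0005
[[142.50692207 266.23443807]
 [304.51499805 265.56995977]
 [314.64758979 265.52840081]]
```

View pics/w3.png

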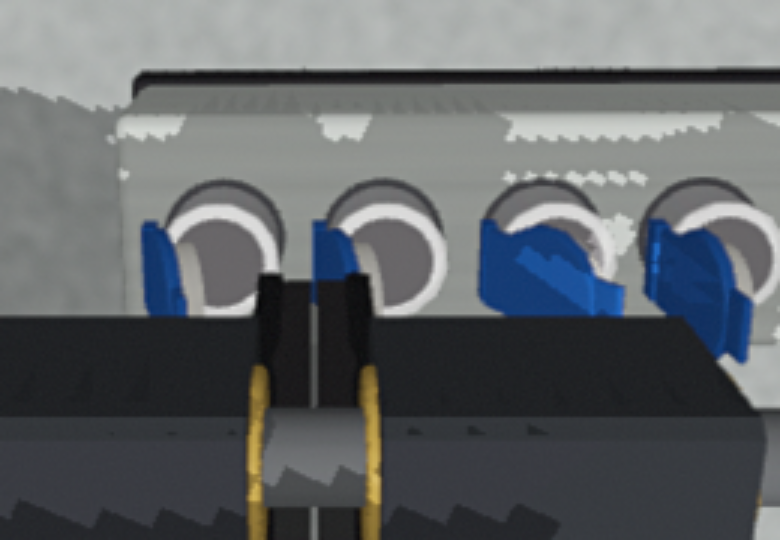

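```bash
python3 - <<'E'
from h import *
o=robot.get_obs(); M=R.from_quat(o['tool_rot']).as_matrix(); c=camera_info("wrist")
for q in ([.011,0,0],[.011,.015,0],[.011,-.015,0],[.011,0,.0095],[.011,0,-.0095],[-.008,0,0]): print(q,((proj("w",[o['position']+M@q],c)-[220,150])*3).round(0))
Rm=cv2.Rodrigues(c['rvec'])[0]; print(o['position'],"cam in tool",M.T@(-Rm.T@c['tvec'].ravel()-o['position']),"fwd in tool",M.T@Rm[2])
E
```

```text
[0.011, 0, 0] [[312. 265.]]
[0.011, 0.015, 0] [[389. 265.]]
[0.011, -0.015, 0] [[235. 265.]]
[0.011, 0, 0.0095] [[312. 310.]]
[0.011, 0, -0.0095] [[312. 219.]]
[-0.008, 0, 0] [[312. 305.]]
[0.57445845 0.23437383 0.07848777] cam in tool [-1.83142678e-01  1.06057864e-04 -7.84925825e-02] fwd in tool [ 9.59113976e-01 -9.13451030e-05  2.83020094e-01]
```

View pics/s3.png

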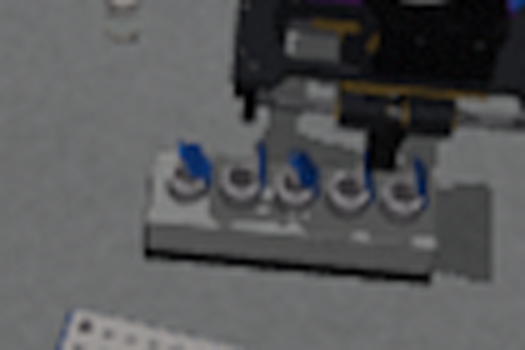

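```bash
python3 - <<'E'
from h import *
o=robot.get_obs(); M=R.from_quat(o['tool_rot']).as_matrix()
for q in ([.011,0,0],[.011,0,-.0095],[.011,0,.0095],[.011,.015,0],[-.05,0,0]): print(q,((proj("scene",[o['position']+M@q])-[300,195])*5).round(0))
for p in ([.5915,.1909,3.6005],[.5955,.19,3.5936]):
  print(((proj("scene",W(p,[[0,y,.062] for y in(-.068,-.034,0,.034,.068)]))-[300,195])*5).round(0).tolist(), ((proj("scene",W(p,[[a,b,.046] for a in (.029,-.029) for b in (-.093,.093)]))-[300,195])*5).round(0).tolist())
E
```

```text
[0.011, 0, 0] [[370. 189.]]
[0.011, 0, -0.0095] [[369. 201.]]
[0.011, 0, 0.0095] [[370. 176.]]
[0.011, 0.015, 0] [[346. 186.]]
[-0.05, 0, 0] [[381. 131.]]
[[403.0, 190.0], [349.0, 186.0], [295.0, 181.0], [241.0, 177.0], [187.0, 172.0]] [[439.0, 169.0], [151.0, 146.0], [440.0, 247.0], [143.0, 222.0]]
[[399.0, 195.0], [345.0, 190.0], [290.0, 185.0], [236.0, 181.0], [183.0, 176.0]] [[435.0, 174.0], [147.0, 149.0], [435.0, 252.0], [138.0, 225.0]]
```

The scene view shows the fingers between lids 1 and 2 with lid 1 still upright, so the tips are above or beside where the numbers put them. I'll lift clear and put all three views in one composite, with predicted tip and edge points marked.

```bash
python3 -m inch '[[[-2.5,0,0,0,0],[-2.5,0,0,0,0],[-1,0,0,0,0],[0,0,0,0,0],[0,0,0,0,0]]]' | grep pos; python3 - <<'E'
from h import *
o=robot.get_obs(); M=R.from_quat(o['tool_rot']).as_matrix()
T=[o['position']+M@np.array(q) for q in ([.011,0,0],[.011,.015,-.0095],[.011,-.015,-.0095],[.011,.015,.0095],[.011,-.015,.0095],[-.05,0,0])]
out=[]
for n,k,w,h in(("scene",6,66,48),("side",6,66,48),("wrist",3,132,96)):
    im=cv2.cvtColor(camera(n),cv2.COLOR_RGB2BGR); c=camera_info(n)
    P=proj(n,T,c); x0,y0=(P[0]-[w/2,h/2]).astype(int); y0=min(max(y0,0),400-h)
    a=cv2.resize(im[y0:y0+h,x0:x0+w],(396,288),interpolation=cv2.INTER_CUBIC); a=np.clip(a.astype(float)*1.6,0,255).astype(np.uint8); b=a.copy()
    for i,q in enumerate(P): cv2.circle(b,tuple(((q-[x0,y0])*k).astype(int)),3,[(0,0,255),(0,255,0),(0,255,0),(0,255,255),(0,255,255),(255,0,255)][i],-1)
    out.append((a,b)); print(n,x0,y0)
cv2.imwrite("pics/m1.png",np.vstack([np.hstack([out[0][1],out[1][1]]),np.hstack([out[2][1],out[1][0]])]))
E
```

```text
position: [0.571, 0.234, 0.1385]
scene 343 196
side 246 206
wrist 258 189
```

View pics/m1.png

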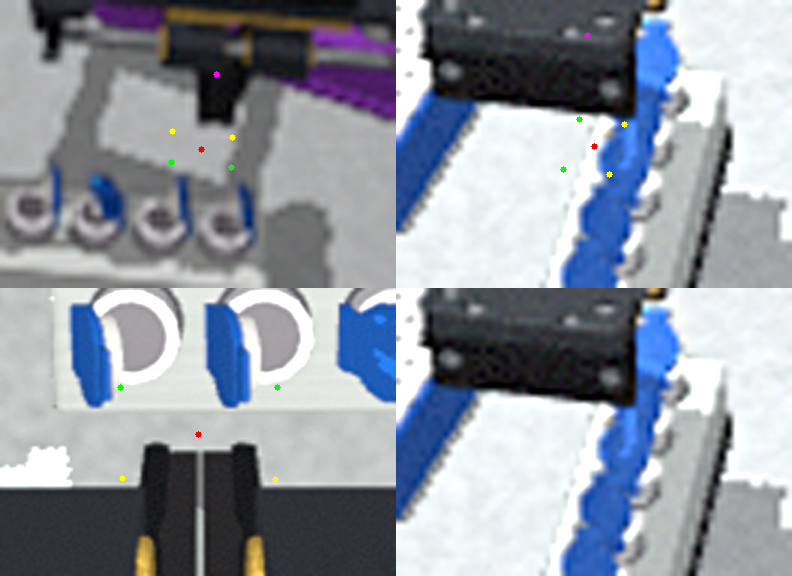

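```bash
python3 - <<'E'
from h import *
from scipy.optimize import least_squares
o=robot.get_obs(); M=R.from_quat(o['tool_rot']).as_matrix(); c=camera_info("wrist")
s=np.array([343+217/6,196+122/6]); w=np.array([258+199/3,189+450/3])
f=lambda q:np.r_[proj("scene",[o['position']+M@q])[0]-s,(proj("w",[o['position']+M@q],c)[0]-w)/3]
r=least_squares(f,[0,0,0.]); print("tip edge in tool",r.x,r.fun,"world",o['position']+M@r.x)
E
```

```text
tip edge in tool [ 0.50107042 -0.04232408  0.40979371] [-4.17686475 -3.34366636 -6.39173937 -4.14903063] world [ 0.19226022  0.1020709  -0.3731513 ]
```

```bash
python3 - <<'E'
from h import *
o=robot.get_obs(); M=R.from_quat(o['tool_rot']).as_matrix(); c=camera_info("wrist"); C=camera_info("scene")
def Pm(c): return c['camera_matrix']@np.c_[cv2.Rodrigues(c['rvec'])[0],c['tvec'].ravel()]
for sc,wr in (((217,122),(199,450)),((217,128),(199,450)),((212,122),(199,450))):
    s=np.array([343+sc[0]/6,196+sc[1]/6]); w=np.array([258+wr[0]/3,189+wr[1]/3])
    X=cv2.triangulatePoints(Pm(C),Pm(c),s,w)[:,0]; X=X[:3]/X[3]
    print("world",X.round(4),"tool mm",(M.T@(X-o['position'])*1000).round(1),"res",proj("scene",[X])[0]-s,proj("w",[X],c)[0]-w)
E
```

```text
world [0.6326 0.2582 0.2776] tool mm [-138.6    4.2  -70.2] res [ 2.09701398 -7.79654736] [  32.82504527 -172.05266954]
world [0.652  0.2658 0.304 ] tool mm [-164.6    5.7  -91.5] res [ 2.74035377 -8.53323899] [ 142.79932664 -585.46231296]
world [0.621  0.2526 0.2597] tool mm [-121.     4.3  -56.9] res [ 2.0912352  -7.65127413] [  23.13229545 -118.51020809]
```

I forgot the 288-row tile offset for the wrist crop, so I'll redo the triangulation.

```bash
python3 - <<'E'
from h import *
o=robot.get_obs(); M=R.from_quat(o['tool_rot']).as_matrix(); c=camera_info("wrist"); C=camera_info("scene")
def Pm(c): return c['camera_matrix']@np.c_[cv2.Rodrigues(c['rvec'])[0],c['tvec'].ravel()]
def tri(a,sc,wr):
    s=np.array([343+sc[0]/6,196+sc[1]/6]); w=np.array([258+wr[0]/3,189+(wr[1]-288)/3])
    X=cv2.triangulatePoints(Pm(C),Pm(c),s,w)[:,0]; X=X[:3]/X[3]
    print(a,"world",X.round(4),"tool mm",(M.T@(X-o['position'])*1000).round(1),"res",(proj("scene",[X])[0]-s).round(1),(proj("w",[X],c)[0]-w).round(1))
tri("tip",(217,122),(199,450))
tri("rim1",(228,228),(132,336)); tri("rim2",(161,219),(266,336))
E
```

```text
tip world [0.5845 0.2416 0.1737] tool mm [-35.9  -1.1 -17.2] res [-0.4 -0.2] [-2.7 -1. ]
rim1 world [0.5647 0.2526 0.0625] tool mm [ 75.  -19.1  -1.5] res [-0.6 -0.1] [-3.  -0.4]
rim2 world [0.5814 0.2223 0.0685] tool mm [68.9 15.4 -3.5] res [-0.3 -0.2] [-1.6 -0.7]
```

Rim positions agree with the plan, so the row fit is good. The visible finger ends sit about 30 mm higher than the 11 mm figure says, so the earlier 3 N was the top edge of the standing lid 1. I'll check that the body clears the tall bystanders at a lower height, then go back to the start.

```bash
python3 - <<'E'
from h import *
def gp(n,px,z=0):
    c=camera_info(n); Rm=cv2.Rodrigues(c['rvec'])[0]; d=Rm.T@np.linalg.inv(c['camera_matrix'])@[*px,1]; o=-Rm.T@c['tvec'].ravel(); return (o+d*(z-o[2])/d[2])[:2]
e=W([.5955,.1900,3.5936],[[0,-.068,0],[0,.068,0]])[:,:2]; u=(e[1]-e[0])/.136; v=np.array([u[1],-u[0]])
for k,px,z in(("bottlecap",(264,225),.13),("bottle side",(288,157),.13),("stand top",(395,272),.1),("beaker rim",(428,236),.085),("tipbox",(330,272),.057)):
    q=gp("side" if "side" in k else "scene",px,z); print(k,q.round(3),"along",((q-e[0])@u).round(3),"lateral(+robot side)",((q-e[0])@-v).round(3))
f=e[0]-.048*u; todo([*f,.06],u)
E
```

```text
bottlecap [ 0.763 -0.042] along 0.35 lateral(+robot side) 0.049
bottle side [ 0.745 -0.033] along 0.334 lateral(+robot side) 0.037
stand top [0.681 0.351] along -0.039 lateral(+robot side) 0.147
beaker rim [0.509 0.384] along -0.144 lateral(+robot side) 0.007
tipbox [0.759 0.185] along 0.144 lateral(+robot side) 0.145
t 7.8333 pos [0.5702 0.2337 0.1373] F [-0.2 -1.1  0. ] w 0.00065422931404753
shift cm [ 7.77 -6.53 -0.15]
[[ 0.02   0.432 -0.902]
 [ 0.014 -0.902 -0.432]
 [-1.    -0.005 -0.024]]
turn for tool y||dir -0.005224502476739479 or 3.1363681511130537 q6 1.319936020332687
```

```bash
python3 -m inch '[[[0,-2.5,0,0,0],[0,-2.2,0,0,0],[0,-1,0,0,0],[2,0,0,0,0],[2,0,0,0,0],[1.3,0,0,0,0],[0,0,0,0,0],[0,0,0,0,0]]]'; python3 - <<'E'
from h import *
e=W([.5955,.1900,3.5936],[[0,-.068,0],[0,.068,0]]); u=(e[1]-e[0])/.136
todo([*(e[0]-.040*u)[:2],.06],u[:2])
E
```

```text
time: 8.5
position: [0.5429, 0.2862, 0.0757]
tool_rot: [0.694, 0.16, -0.685, 0.154]
ft_force: [0.2, 0.7, 0.2]
grip_width: 0.0005
t 8.5 pos [0.5429 0.2862 0.0757] F [0.2 0.7 0.2] w 0.0004572014294562567
shift cm [ 1.58  0.16 -0.51]
[[ 0.01   0.433 -0.902]
 [ 0.01  -0.902 -0.432]
 [-1.    -0.005 -0.014]]
turn for tool y||dir -0.0047404519197266634 or 3.1368522016700666 q6 1.4177142302597392
```

Next I'll lower to ~0.06 in steps, keeping an eye on the force.

```bash
python3 -m inch '[[[0.8,0,-0.3,0,0],[0.5,0,-0.2,0,0],[0.2,0,0,0,0],[0,0,0,0,0],[0,0,0,0,0]]]'; python3 -m inch '[[[0,0.6,0,0,0],[0,0.6,0,0,0],[0,0.3,0,0,0],[0,0,0,0,0]]]'; python3 - <<'E'
from h import *
e=W([.5955,.1900,3.5936],[[0,-.068,0],[0,.068,0]]); u=(e[1]-e[0])/.136
todo([*(e[0]-.004*u)[:2],.06],u[:2])
E
```

```text
time: 8.92
position: [0.5497, 0.2884, 0.0605]
tool_rot: [0.695, 0.159, -0.684, 0.154]
ft_force: [0.1, 0.2, 0.4]
grip_width: 0.001
time: 9.25
position: [0.5579, 0.2736, 0.062]
tool_rot: [0.696, 0.159, -0.683, 0.154]
ft_force: [0.5, 0.8, -0.1]
grip_width: 0.0007
t 9.25 pos [0.5579 0.2736 0.062 ] F [ 0.5  0.8 -0.1] w 0.000678834371583936
shift cm [0.18 1.96 0.26]
[[ 0.015  0.432 -0.902]
 [ 0.011 -0.902 -0.432]
 [-1.    -0.003 -0.019]]
turn for tool y||dir -0.005157919881667808 or 3.136434733708125 q6 1.3912892354304172
```

```bash
python3 -m inch '[[[0.1,0.6,0.1,0,0],[0.1,0.6,0.1,0,0],[0,0.5,0,0,0],[0,0.2,0,0,0],[0,0,0,0,0],[0,0,0,0,0]]]'; python3 - <<'E'
from h import *
e=W([.5955,.1900,3.5936],[[0,-.068,0],[0,.068,0]]); u=(e[1]-e[0])/.136
todo([*(e[0]-.004*u)[:2],.05],u[:2])
im=cv2.cvtColor(camera("wrist"),cv2.COLOR_RGB2BGR); cv2.imwrite("pics/w4.png",im)
E
for i in 1 2; do python3 -m inch '[[[0.15,0,0,0,0],[0.15,0,0,0,0],[0,0,0,0,0]]]'|grep -E "pos|ft"; done
```

```text
time: 9.75
position: [0.5656, 0.2527, 0.0603]
tool_rot: [0.696, 0.159, -0.683, 0.153]
ft_force: [-0.4, 0.6, -0.2]
grip_width: 0.0007
t 9.75 pos [0.5656 0.2527 0.0603] F [-0.4  0.6 -0.2] w 0.0007342820283303799
shift cm [ 1.03 -0.25  0.07]
[[ 0.016  0.43  -0.902]
 [ 0.011 -0.903 -0.43 ]
 [-1.    -0.003 -0.02 ]]
turn for tool y||dir -0.007032534937903555 or 3.1345601186518897 q6 1.3555284438649475
position: [0.5655, 0.2532, 0.057]
ft_force: [0.7, -1.3, -0.5]
position: [0.5652, 0.2537, 0.0536]
ft_force: [-0.4, 0.0, -0.1]
```

```bash
for i in 1 2 3; do python3 -m inch '[[[0.15,0,0,0,0],[0,0,0,0,0],[0,0,0,0,0]]]'|grep -E "pos|ft"; done
```

```text
position: [0.5651, 0.2539, 0.0517]
ft_force: [0.2, 0.6, 0.2]
position: [0.5652, 0.2539, 0.0501]
ft_force: [-0.1, 0.3, 0.2]
position: [0.5653, 0.2539, 0.0485]
ft_force: [0.2, -0.6, 0.3]
```

```bash
for i in 1 2 3; do python3 -m inch '[[[0.1,0,0,0,0],[0,0,0,0,0],[0,0,0,0,0]]]'|grep -E "pos|ft"; done
```

```text
position: [0.5653, 0.2539, 0.0474]
ft_force: [-0.6, -1.1, 0.0]
position: [0.5653, 0.2539, 0.0463]
ft_force: [0.2, 0.2, -0.8]
position: [0.5653, 0.2539, 0.0452]
ft_force: [0.2, -0.3, 0.7]
```

```bash
python3 - <<'E'
from h import *
g=lambda n:cv2.cvtColor(camera(n),cv2.COLOR_RGB2BGR)
r=lambda a,w,h:np.clip(cv2.resize(a,(w,h),interpolation=cv2.INTER_CUBIC)*1.5,0,255).astype(np.uint8)
w=g("wrist")[150:350,200:500]; s=g("scene")[205:260,325:400]; d=g("side")[195:285,245:325]
cv2.imwrite("pics/m2.png",np.vstack([np.hstack([r(s,400,293),r(d,400,293)]),r(cv2.imread("pics/w4.png")[180:270,200:440],800,300)]))
w=r(w,800,533); 
cv2.imwrite("pics/m2.png",np.vstack([np.hstack([r(s,400,293),r(d,330,293)]),cv2.resize(w[:400],(730,307))]))
E
```

```text
(no output)
```

View pics/m2.png

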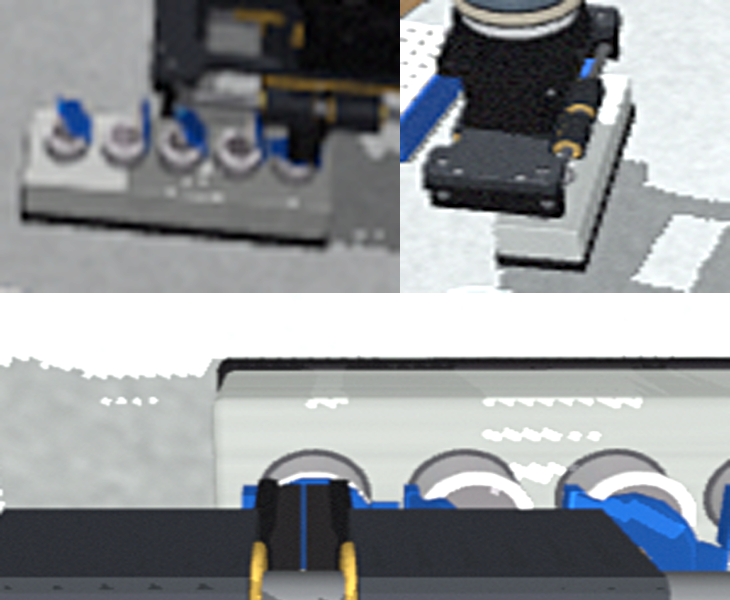

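Lid 1 now lies folded under the fingertips, which are over vial 1, and lids 2–5 still stand. I'll lower gently until the shut lid carries a light force.

```bash
for i in 1 2 3; do python3 -m inch '[[[0.08,0,0,0,0],[0,0,0,0,0],[0,0,0,0,0]]]'|grep -E "pos|ft"; done
```

```text
position: [0.5655, 0.254, 0.0448]
ft_force: [-1.1, 0.6, 0.7]
position: [0.5657, 0.254, 0.0449]
ft_force: [0.1, 0.8, -0.4]
position: [0.5658, 0.2541, 0.0448]
ft_force: [0.9, 1.0, 0.9]
```

```bash
python3 -m inch '[[[-0.2,0,0,0,0],[0,0,0,0,0],[0,0,0,0,0],[0,0,0,0,0]]]'|grep -E "pos|ft"; python3 -m inch '[[[0,0.4,0,0,0],[0,0.4,0,0,0],[0,0,0,0,0]]]'|grep -E "pos|ft"
```

```text
position: [0.5656, 0.254, 0.046]
ft_force: [0.7, -0.3, -0.3]
position: [0.5691, 0.2463, 0.0455]
ft_force: [-0.1, 0.4, 0.1]
```

```bash
python3 -m inch '[[[-0.1,0.2,0,0,0],[-0.03,0.5,0,0,0],[-0.03,0.5,0,0,0],[-0.03,0.5,0,0,0],[-0.03,0.5,0,0,0],[-0.02,0.5,0,0,0],[0,0,0,0,0]]]'; python3 - <<'E'
from h import *
e=W([.5955,.1900,3.5936],[[0,-.068,0],[0,.068,0]]); u=(e[1]-e[0])/.136
todo([*(e[1]+.03*u)[:2],.0463],u[:2])
E
```

```text
time: 13.87
position: [0.5822, 0.2188, 0.048]
tool_rot: [0.696, 0.159, -0.683, 0.154]
ft_force: [0.4, 1.0, -0.3]
grip_width: 0.0007
t 13.8667 pos [0.5822 0.2188 0.048 ] F [ 0.4  1.  -0.3] w 0.0006823084603753985
shift cm [ 0.13 12.98 -0.  ]
[[ 0.016  0.432 -0.902]
 [ 0.012 -0.902 -0.432]
 [-1.    -0.003 -0.02 ]]
turn for tool y||dir -0.005382713781095505 or 3.1362099398086976 q6 1.2920931192612037
```

```bash
python3 -m inch '[[[0.1,0,0,0,0],[0,0,0,0,0],[-0.01,0.5,0,0,0],[-0.01,0.5,0,0,0],[-0.01,0.5,0,0,0],[-0.01,0.5,0,0,0],[-0.01,0.5,0,0,0],[0,0,0,0,0]]]'|grep -E "pos|ft"
```

```text
position: [0.5942, 0.1937, 0.0474]
ft_force: [1.2, -0.1, 1.0]
```

```bash
python3 -m inch '[[[0.06,0.3,0,0,0],[0,0.5,0,0,0],[0,0.5,0,0,0],[0,0.5,0,0,0],[0,0.5,0,0,0],[0,0.5,0,0,0],[0,0.5,0,0,0],[0,0,0,0,0]]]'|grep -E "pos|ft"
```

```text
position: [0.6099, 0.1605, 0.0464]
ft_force: [0.5, -0.1, 0.1]
```

```bash
python3 -m inch '[[[0,0.5,0,0,0],[0,0.5,0,0,0],[0,0.5,0,0,0],[0,0.5,0,0,0],[0,0.5,0,0,0],[0,0.5,0,0,0],[0,0.5,0,0,0],[0,0,0,0,0]]]'|grep -E "pos|ft"; python3 - <<'E'
from h import *
e=W([.5955,.1900,3.5936],[[0,-.068,0],[0,.068,0]]); u=(e[1]-e[0])/.136
todo([*(e[1]+.032*u)[:2],.0463],u[:2])
E
```

```text
position: [0.627, 0.125, 0.0464]
ft_force: [-0.5, -0.2, -0.1]
t 15.8667 pos [0.627  0.125  0.0464] F [-0.5 -0.2 -0.1] w 0.0005371748504794284
shift cm [-0.    2.78 -0.02]
[[ 0.016  0.432 -0.902]
 [ 0.011 -0.902 -0.431]
 [-1.    -0.003 -0.02 ]]
turn for tool y||dir -0.005897416603505898 or 3.1356952369862876 q6 1.1320758023120112
```

All five are swept. I'm now 4 mm past lid 5's centre, so I'll press here to the contact height, then do the same on lids 4, 3 and 2, lifting between them.

```bash
python3 -m inch '[[[0.1,0,0,0,0],[0.08,0,0,0,0],[0,0,0,0,0],[0.05,0,0,0,0],[0,0,0,0,0]]]'|grep -E "pos|ft"; python3 -m inch '[[[-0.5,0,0,0,0],[-0.8,0,0,0,0],[0,-1.5,0,0,0],[0,-1.4,0,0,0],[0,-0.4,0,0,0],[0,0,0,0,0],[0,0,0,0,0]]]'|grep -E "pos|ft"
```

```text
position: [0.6274, 0.1245, 0.0448]
ft_force: [0.3, 0.3, 0.7]
position: [0.61, 0.1594, 0.0589]
ft_force: [0.2, -0.5, -0.2]
```

```bash
python3 -m inch '[[[0.6,0,0,0,0],[0.5,0,0,0,0],[0.1,0,0,0,0],[0,0,0,0,0],[0.1,0,0,0,0],[0.08,0,0,0,0],[0.05,0,0,0,0],[0,0,0,0,0]]]'|grep -E "pos|ft"; python3 -m inch '[[[-0.5,0,0,0,0],[-0.8,0,0,0,0],[0,-1.5,0,0,0],[0,-1.4,0,0,0],[0,-0.4,0,0,0],[0,0,0,0,0],[0,0,0,0,0]]]'|grep -E "pos|ft"
```

```text
position: [0.6101, 0.1595, 0.0449]
ft_force: [-0.5, -0.3, -0.8]
position: [0.5943, 0.1922, 0.0591]
ft_force: [0.0, -0.4, 0.5]
```

```bash
python3 -m inch '[[[0.6,0,0,0,0],[0.5,0,0,0,0],[0.1,0,0,0,0],[0,0,0,0,0],[0.1,0,0,0,0],[0.08,0,0,0,0],[0.05,0,0,0,0],[0,0,0,0,0]]]'|grep -E "pos|ft"; python3 -m inch '[[[-0.5,0,0,0,0],[-0.8,0,0,0,0],[0,-1.5,0,0,0],[0,-1.4,0,0,0],[0,-0.4,0,0,0],[0,0,0,0,0],[0,0,0,0,0]]]'|grep -E "pos|ft"
```

```text
position: [0.5943, 0.1924, 0.0449]
ft_force: [0.2, -0.2, 0.2]
position: [0.5786, 0.2252, 0.0592]
ft_force: [0.4, -0.1, 0.2]
```

```bash
python3 -m inch '[[[0.3,0.6,0,0,0],[0.5,0.3,0,0,0],[0.4,0,0,0,0],[0,0,0,0,0],[0.1,0,0,0,0],[0.08,0,0,0,0],[0.05,0,0,0,0],[0,0,0,0,0]]]'|grep -E "pos|ft"; python3 -m inch '[[[-0.5,0,0,0,0],[-0.8,0,0,0,0],[0,-1.5,0,0,0],[0,-1.4,0,0,0],[0,-0.4,0,0,0],[0,0,0,0,0],[0,0,0,0,0]]]'|grep -E "pos|ft"
```

```text
position: [0.5832, 0.2161, 0.0449]
ft_force: [1.6, 0.4, 0.6]
position: [0.5673, 0.2491, 0.0592]
ft_force: [-0.6, 0.1, -1.1]
```

```bash
python3 -m inch '[[[0.6,0,0,0,0],[0.5,0,0,0,0],[0.1,0,0,0,0],[0,0,0,0,0],[0.1,0,0,0,0],[0.08,0,0,0,0],[0.05,0,0,0,0],[0,0,0,0,0]]]'|grep -E "pos|ft"; python3 -m inch '[[[-1,0,0,0,0],[-2,0,0,0,0],[-3,0,0,0,0],[-3,0,3,0,0],[-3,0,3,0,0],[0,0,3,0,0],[0,0,0,0,0]]]'|grep -E "pos|ft|time"
```

```text
position: [0.567, 0.2493, 0.0449]
ft_force: [-0.2, -0.2, -0.4]
time: 21.87
position: [0.4837, 0.2066, 0.1675]
ft_force: [-1.9, -0.5, -1.0]
```

The view budget is used up, so I'll check by code: compare the blue mask with projected lid discs at shut and slightly open angles, and fit the block's corners again.

```bash
python3 - <<'E'
from h import *
from scipy.optimize import least_squares
p0=[.5935,.1905,3.5936]
ys=[-.068,-.034,0,.034,.068]
def lid(p,y,th):
    a=np.linspace(0,2*np.pi,40); s=np.r_[.0145+.0125*np.cos(a),.032,.032]; x=np.r_[.0125*np.sin(a),.004,-.004]
    return W(p,np.c_[x,y-.0145+s*np.cos(th),.0655+s*np.sin(th)])
for n in("scene","side"):
    hsv=cv2.cvtColor(camera(n),cv2.COLOR_RGB2HSV); c=camera_info(n)
    mk=(cv2.inRange(hsv,(100,130,40),(125,255,255))>0)
    ctr=proj(n,W(p0,[[0,0,.0655]]),c)[0].astype(int); x0,y0=ctr-[40,50]; sub=cv2.resize(mk[y0:y0+100,x0:x0+80].astype(np.uint8)*255,(640,800),interpolation=cv2.INTER_LINEAR)>127
    hull=np.zeros_like(sub,np.uint8)   # keep only blobs near the row
    for y in ys:
        for th in(0,1.0): cv2.fillConvexPoly(hull,cv2.convexHull(((proj(n,lid(p0,y,th),c)-[x0,y0])*8).astype(int)),1)
    sub&=cv2.dilate(hull,np.ones((25,25)))>0
    num,_,st,ce=cv2.connectedComponentsWithStats(sub.astype(np.uint8)); print(n,"blobs",[(int(s[4]/64),(q/8+[x0,y0]).round(1).tolist()) for s,q in zip(st[1:],ce[1:]) if s[4]>100])
    for th in(0,.12,.3,.6):
        r=[]
        for y in ys:
            m=np.zeros_like(sub,np.uint8); cv2.fillConvexPoly(m,cv2.convexHull(((proj(n,lid(p0,y,th),c)-[x0,y0])*8).astype(int)),1)
            mm=cv2.moments(m,True); r.append((round(mm['m00']/64),round(mm['m10']/mm['m00']/8+x0,1),round(mm['m01']/mm['m00']/8+y0,1)))
        print(th,r)
E
```

```text
scene blobs [(91, [342.8, 229.8]), (138, [369.9, 232.2])]
0 [(50, np.float64(379.7), np.float64(232.9)), (50, np.float64(368.8), np.float64(231.9)), (50, np.float64(358.0), np.float64(231.0)), (49, np.float64(347.2), np.float64(230.0)), (49, np.float64(336.4), np.float64(229.1))]
0.12 [(49, np.float64(379.8), np.float64(232.6)), (49, np.float64(368.9), np.float64(231.6)), (49, np.float64(358.1), np.float64(230.6)), (49, np.float64(347.3), np.float64(229.7)), (49, np.float64(336.4), np.float64(228.7))]
0.3 [(46, np.float64(380.1), np.float64(232.1)), (46, np.float64(369.2), np.float64(231.1)), (46, np.float64(358.4), np.float64(230.2)), (47, np.float64(347.5), np.float64(229.2)), (47, np.float64(336.7), np.float64(228.2))]
0.6 [(38, np.float64(381.0), np.float64(231.4)), (39, np.float64(370.0), np.float64(230.4)), (40, np.float64(359.1), np.float64(229.4)), (40, np.float64(348.2), np.float64(228.5)), (41, np.float64(337.4), np.float64(227.5))]
side blobs [(274, [283.8, 238.1])]
0 [(66, np.float64(278.9), np.float64(252.9)), (62, np.float64(281.7), np.float64(243.2)), (58, np.float64(284.3), np.float64(234.1)), (54, np.float64(286.8), np.float64(225.3)), (50, np.float64(289.2), np.float64(217.0))]
0.12 [(73, np.float64(278.9), np.float64(252.4)), (69, np.float64(281.6), np.float64(242.7)), (64, np.float64(284.3), np.float64(233.6)), (60, np.float64(286.8), np.float64(224.8)), (56, np.float64(289.2), np.float64(216.5))]
0.3 [(81, np.float64(278.8), np.float64(251.7)), (76, np.float64(281.5), np.float64(242.1)), (72, np.float64(284.2), np.float64(233.0)), (68, np.float64(286.7), np.float64(224.2)), (64, np.float64(289.1), np.float64(215.9))]
0.6 [(90, np.float64(278.5), np.float64(251.1)), (85, np.float64(281.3), np.float64(241.5)), (80, np.float64(283.9), np.float64(232.3)), (77, np.float64(286.4), np.float64(223.5)), (73, np.float64(288.8), np.float64(215.2))]
```

```bash
python3 -c "
from rig import robot
o=robot.get_obs(); print(o['time'],o['position'],o['ft_force']); robot.hand_in()"
```

```text
21.9667 [0.49120735 0.20842812 0.16854283] [1.4034058  0.06014422 0.79401959]
the job is handed in; nothing more can be done
```

I swept the closed fingertips along the row from blue_row_start to blue_row_end, and all five blue lids appear shut. I then pressed each lid lightly, moved clear and handed in at about 22 s.

**Fingertip height:** The first pass, at the height the 11 mm fingertip figure implied, went over the top of lid 1 without folding it and touched its standing edge at about 3 N. The visible finger ends sat roughly 30 mm higher than stated. I found the true height by lowering onto the folded lid 1 until it stopped (TCP z ≈ 0.0448) and swept 1.5–3 mm above that.

**Lids:** All five later pressed down to the same TCP height, 0.0448–0.0449. In the scene camera the blue areas match shut lids to about 1 pixel.

**Forces:** The highest reading I saw was about 3 N, but I only read the force at the end of each move.

**Checks that disagreed or were not made:**
- The wrist camera's scale was about 3 % off.
- In the side view the blue area's centre was 2–3 px from the shut prediction and its area slightly small. The arm may have been hiding part of lid 5, but I did not confirm that.
- I had no picture views left for a final look, so the lids were checked by code only.
- I did not check the orange block or the bystanders after the sweep. The planned path cleared the beaker and bottle, the two I worked out, and no contact force showed.

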